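# Lock the quarter-turn plug of the moisture trap

### The arm

A 6-joint arm with a two-finger parallel gripper is mounted at the origin on a cart in front of the work surface, level with it; the furniture and walls round the work are solid. World frame = base frame: x ahead of the robot, y to its left, z up, the work surface at z = 0. Lengths are in m, angles in rad, forces in N, time in s.
With the tool pointing down it reaches from about 0.225 to 0.725 m from the base axis. Payload 3.1 kg.
Tool frame: the origin (TCP) lies between the finger pads; the fingertips stand 25 mm ahead of it and the grasp point (between the pads) lies 6 mm ahead of it (r.finger_overhang is the distance from the TCP to the fingertips, in m); z points along the fingers, y is the line along which they close (so a half turn about z gives the same grasp; the last joint's range is limited). The gripper opens to 85 mm and grips with 20 to 120 N. Pads are 22 mm wide; open, the fingers measure 114 mm over their backs; the gripper's body (76 mm by 85 mm) begins 54 mm behind the grasp point. The pads swing forward as they close: fully open they stand 13 mm farther back than shut.
Start: joints at [1.004, 0.048, 0.099, 1.622, 0, 1.443], TCP at [0.223, 0.475, 0.256] pointing down, gripper open.
Joint ranges: [-2.91, 2.91], [-0.99, 1.94], [-1.21, 1.42], [-2.12, 2.29], [-1.49, 1.47], [-3.14, 3.14]. Speed limits (rad/s): [2.79, 2.79, 3.14, 3.14, 3.14, 3.14].

### API

Orientations are given as a unit quaternion [x, y, z, w].
In Python, from plant import r gives the robot as it stands.
- The arm moves only by the tool move_arm, never from a script. Its argument "increments" is a list of rows, each a list of 3 entries, a list of its own where there are three numbers: the shift along the world's x, y, z in cm, then the turn, a rotation vector about the world's x, y, z in rad, then the finger opening in cm, from 0 to 8.54. In form: [[[dx, dy, dz], [wx, wy, wz], claw], ...]. A call has 1 to 8 rows; each row is the pose to reach, as a shift and turn from the pose commanded when the call began; what a row does not reach only later rows make up. A row lasts 1/10 s, in which the tool goes at most 50 mm and 8.59 degrees, less where a joint would pass 70% of its speed; a pose out of reach is approached as far as the arm can. A call with a gripper value outside its range is refused whole. The fingers move at their own pace and stop on an object; the grip force is fixed at half the most. Time passes only in rows, so rows that repeat a pose let the fingers close. It gives the time, the measured TCP pose, the force, the opening and the grip force at its end, in the units of the state.
- r.sense(): the state, without advancing time (a new reading comes with each control period).
- r.get_image(name): name is "scene" or "side" or "wrist"; returns (picture, depth): 420x560x3 uint8, red, green, blue; 420x560 float32, m along the optical axis (not along the pixel's ray), 0 where there is no reading.
- r.camera_params(name): a dict with "intrinsics" (3x3 intrinsics, pixels), "position" and "orientation" of the camera in the world; the wrist camera has in their place "mount" (4x4, takes a point from camera to tool coordinates, whose origin is the TCP and whose axes are the flange's). Camera axes: x right, y up, looking along -z (the intrinsics and any distortion apply to the point x, -y, -z); pixel columns grow to the right and rows downward; lengths in m; the calibration is good to about 2 mm. A picture is of the moment at which its call begins: read the wrist's pose just before it. camera_params takes no time and is no camera call.
- r.job_done(): hands the job in; it is judged then, once.
The state is a dict: "clock": time; "qpos": joint angles; "qd": joint speeds; "joint_torque": joint torques, N m; "eef_pos": TCP position; "tool_rot": TCP orientation; "ft_force": force on the tool from outside, world axes, zero at the start; "moment": the same for the moment, N m; "opening": finger opening in m; "gripper_force": force on a finger pad.
Only numpy, scipy, OpenCV 4.12 (cv2) and the standard library are available. Lean on these libraries where they do the work, as an engineer would, in place of code of your own. Each camera call takes 0.05 s, during which the arm holds its last target. There are 200 camera calls.

### The job

Close the port of the blue moisture trap: pick up the red-winged plug, lower its cross pin through the port's slots, then press lightly and turn it clockwise, up to a quarter turn, until you feel it drop into its hidden locking notches, with the flange flush on the top plate; then let go. Press and twist it only gently (keep below 25 N), and leave the other things where they are.

Things in the scene. Friction and masses are not known exactly. Their poses are not given: they have to be found in the camera images.
- trap: a squat blue moisture trap fixed to the worktop, rigid, 116 x 116 mm and 60 mm tall, with brass hose unions on both y sides and an aluminium top plate 6 mm thick. Origin: centre of its underside, z up. The port is in the middle of the top plate
- trap_mouth (a point): centre of the port at the top surface of the plate; axes as the trap's. The port is an eight-sided hole 23 mm across with a slot through it along the trap's x axis, 58 mm long end to end and 12 mm wide, with a red mark on the plate beyond each end
- latch: the latch inside the trap, under the plate. Origin 17 mm below the mouth, on its axis, axes as the trap's: height of the flat ledge on which the pin rides. Stops block counter-clockwise turning. Two opposite notches in the ledge, 9.5 mm wide and 7.5 mm deep, are hidden under the plate: they lie anywhere from 40 to 86 degrees clockwise (seen from above) of the slots, different each time; found only by feel
- plug: the trap's plug, 60 mm tall, 0.14 to 0.28 kg, standing upright on the worktop. Origin: centre of its underside, z up its axis. Steel shank 21 mm in diameter, tapered at the foot; black flange 64 mm in diameter from z = 25 to 30 mm; red wing above. With the pin on the ledge the flange is 6.5 mm above the plate; in the notches it lies on the plate, origin 25 mm below the mouth
- plug_pin (a point): centre of the steel cross pin through the plug's shank, 5 mm above the plug's underside; the pin is 7 mm thick and 54 mm long end to end, along the plug's x axis; half a turn of the plug makes no difference
- plug_wing (a point): centre of the plug's flat red wing, to hold and turn it by, 45 mm above the plug's underside: 40 mm long along the plug's x axis, 12 mm thick along y, 30 mm tall (30 to 60 mm above the underside)
- beaker: a small clear 100 ml beaker, 52 mm wide, 68 mm tall, a bystander; origin: centre of its underside as it stands
- fuse_carton: a small white and green card box, 34 x 62 x 26 mm, a bystander; origin: centre of its underside as it stands
- tape: a roll of black tape lying flat, 62 mm across, 19 mm tall, a bystander; origin: centre of its underside as it stands
- dish: a clear petri dish, 64 mm across, 15 mm tall, a bystander; origin: centre of its underside as it stands
- black_torch: a black hand torch lying down, 38 x 132 x 33 mm, a bystander; origin: centre of its underside as it stands
- bottle: a small sample bottle with a teal cap, 42 mm wide, 90 mm tall, a bystander; origin: centre of its underside as it stands
Things that resemble listed ones, but are neither listed nor needed, are in the scene too. What is shaped like the plug but purple is not meant.

How it is judged:
By the outcome, as a careful person would: the job done as asked, in the order asked, and still so for the second after the job is handed in, with the robot touching nothing.
It also fails if it takes over 72 s, if anything falls off the work surface, if the arm or the gripper's body presses on something with over 40 N, if the wrist force passes 120 N, or if a joint passes its speed limit or range.

## Working session

There is one attempt and no reset: what is moved stays moved. The work goes in short steps, Python scripts to look and compute and a tool call to move; the robot and the scene stay as the last step left them, time stands still between calls to the robot, and variables do not carry over. Pictures are saved under pics/ and viewed, at most 10 in all, crops included, and the job is handed in when it is done.

Besides the shell and the picture viewer there is one more tool, called after ">>>" by a JSON object that holds its "name" and its "arguments", one argument or row to a line. move_arm: Moves the arm, as the interface text tells. Its arguments: {"type":"object","properties":{"increments":{"type":"array","items":{"type":"array"}}},"required":["increments"]}

```bash
mkdir -p pics; ls
cat > h.py <<'E'
import numpy as np, cv2
from scipy.spatial.transform import Rotation as R
from plant import r
def pose(name):
    p=r.camera_params(name); K=np.array(p["intrinsics"])
    if "mount" in p:
        s=r.sense(); T=np.eye(4); T[:3,:3]=R.from_quat(s["tool_rot"]).as_matrix(); T[:3,3]=s["eef_pos"]
        return K,T@np.array(p["mount"])
    T=np.eye(4); o=np.array(p["orientation"],float)
    T[:3,:3]=o if o.shape==(3,3) else R.from_quat(o).as_matrix(); T[:3,3]=p["position"]; return K,T
def shot(name,fn):
    K,T=pose(name); im,d=r.get_image(name); cv2.imwrite("pics/"+fn+".png",im[:,:,::-1]); np.savez("pics/"+fn,im=im,d=d,K=K,T=T)
    return im,d,K,T
def cloud(d,K,T):
    v,u=np.mgrid[:d.shape[0],:d.shape[1]]
    P=np.stack([(u-K[0,2])/K[0,0]*d,-(v-K[1,2])/K[1,1]*d,-d],-1)
    return P@T[:3,:3].T+T[:3,3]
E
python3 - <<'E'
from h import *
print(r.camera_params("scene")); print(r.camera_params("wrist"))
for n in ["scene","side","wrist"]: shot(n,n+"0")
print(r.sense())
E
```

```text
pics
{'intrinsics': array([[460.42957609,   0.        , 287.64541787],
       [  0.        , 460.42957609, 211.21630741],
       [  0.        ,   0.        ,   1.        ]]), 'position': array([0.03561853, 1.00388181, 0.54467489]), 'orientation': array([-0.12755565,  0.53433923,  0.81388369, -0.18922073])}
{'intrinsics': array([[361.69531982,   0.        , 278.22244046],
       [  0.        , 361.69531982, 210.64989898],
       [  0.        ,   0.        ,   1.        ]]), 'mount': array([[-1.67952907e-03,  9.52352567e-01,  3.04994699e-01,
         7.78079510e-02],
       [ 9.99998163e-01,  1.88108783e-03, -3.66999276e-04,
        -2.64556467e-04],
       [-9.23234518e-04,  3.04993523e-01, -9.52353978e-01,
        -1.17531523e-01],
       [ 0.00000000e+00,  0.00000000e+00,  0.00000000e+00,
         1.00000000e+00]])}
{'clock': 0.15, 'qpos': array([1.00422696e+00, 4.86288656e-02, 9.79576008e-02, 1.62199396e+00,
       4.09186965e-06, 1.44303935e+00]), 'qd': array([ 0.00061653, -0.00256786,  0.00514307,  0.0004027 , -0.00126386,
       -0.00168385]), 'joint_torque': array([ 2.42467264e-03, -3.39258564e+01,  3.20424378e+01,  1.53577613e-02,
       -1.39729218e-04, -3.95258141e-06]), 'eef_pos': array([0.22281398, 0.47490327, 0.25536086]), 'tool_rot': array([ 2.17650001e-01,  9.76026436e-01, -8.78005473e-04, -3.19853028e-04]), 'ft_force': array([-0.40951092, -0.69241225,  0.48029989]), 'moment': array([-0.05786474, -0.0329356 ,  0.02324559]), 'gripper_force': 0.0, 'opening': 0.08535393172808042}
```

View pics/scene0.png

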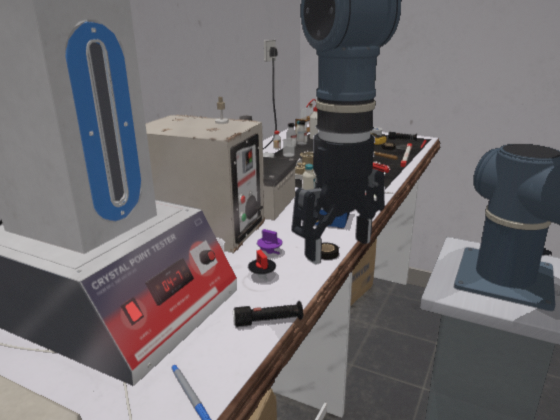

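View pics/side0.png

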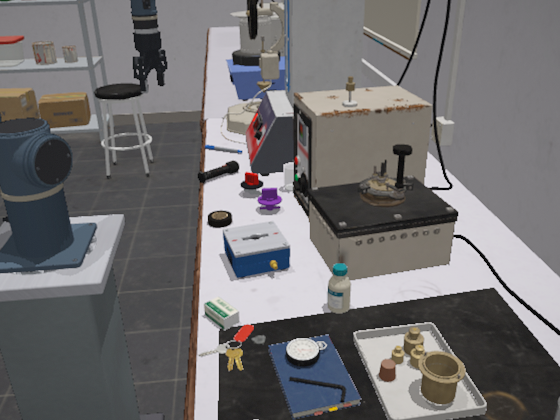

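The scene view shows two plug-shaped objects: a red-winged one at (262,265) and a purple one at (270,242). In the side view they are at (252,183) and (269,198), and the blue trap is at (256,248). The red wing fits the description. I'll confirm it in an enlarged crop and measure.

Run:
```python
from h import *
out=[]
for n,box in [("scene0",(200,310,220,340)),("side0",(160,280,195,315))]:
    z=np.load(f"pics/{n}.npz"); im,d=z["im"],z["d"]; P=cloud(d,z["K"],z["T"])
    a,b,c,e=box; out.append(cv2.resize(im[a:b,c:e,::-1],(400,400 if n=="scene0" else 400),interpolation=cv2.INTER_CUBIC))
    hsv=cv2.cvtColor(im,cv2.COLOR_RGB2HSV).astype(int); h,s,v=hsv[...,0],hsv[...,1],hsv[...,2]
    reg=np.zeros(d.shape,bool); reg[a:b,c:e]=1; reg&=d>0
    work=reg&(P[...,2]>.0)&(P[...,2]<.08)
    for nm,m in [("red",((h<8)|(h>172))&(s>150)&(v>80)),("purple",(h>125)&(h<160)&(s>100)),("blue",(h>100)&(h<120)&(s>120))]:
        m=m&work
        if m.sum(): 
            Q=P[m]; print(n,nm,m.sum(),Q.mean(0).round(3),np.percentile(Q,[3,97],axis=0).round(3).tolist())
    m=work&(P[...,2]>.055)&(P[...,2]<.066)&(P[...,1]<.28)
    if m.sum(): print("top",np.percentile(P[m],[2,50,98],axis=0).round(3).tolist())
cv2.imwrite("pics/crop.png",np.hstack(out))
```

```text
scene0 red 412 [0.492 0.311 0.058] [[0.469, 0.23, 0.034], [0.506, 0.379, 0.078]]
scene0 purple 360 [0.52  0.135 0.036] [[0.498, 0.113, 0.008], [0.545, 0.155, 0.06]]
scene0 blue 92 [ 0.439 -0.07   0.028] [[0.417, -0.076, 0.009], [0.473, -0.061, 0.052]]
top [[0.471, -0.05, 0.055], [0.596, 0.152, 0.06], [0.627, 0.249, 0.065]]
side0 red 149 [0.486 0.23  0.048] [[0.47, 0.217, 0.033], [0.501, 0.242, 0.063]]
side0 purple 353 [0.524 0.118 0.037] [[0.5, 0.097, 0.008], [0.548, 0.131, 0.061]]
side0 blue 1102 [ 0.472 -0.173  0.033] [[0.411, -0.19, 0.01], [0.535, -0.109, 0.054]]
top [[0.414, -0.186, 0.056], [0.48, -0.121, 0.063], [0.604, 0.241, 0.065]]
```

View pics/crop.png

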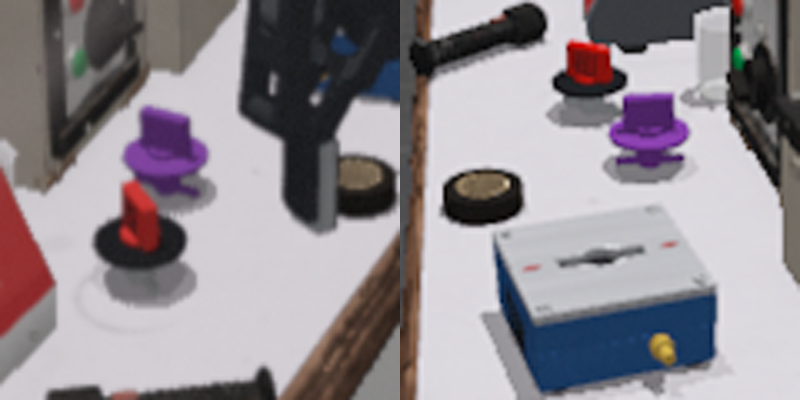

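View pics/wrist0.png

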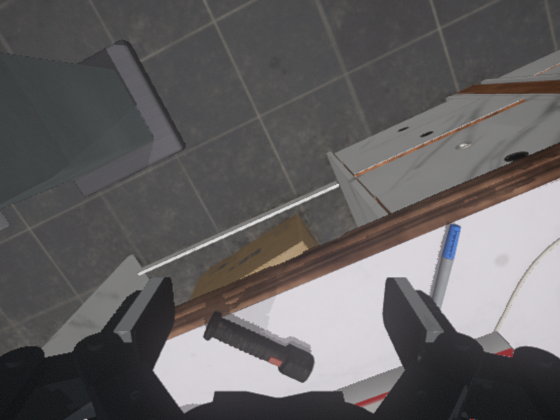

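The crop confirms the red wing on a black flange with a steel shank as the plug; the purple one is the decoy. The trap's slot and red marks are visible, roughly along y = -0.12. Next I'll get the wing direction, the trap yaw and the clearances.

Run:
```python
from h import *
allp=[]
for n in ["scene0","side0"]:
    z=np.load(f"pics/{n}.npz"); im,d=z["im"],z["d"]; P=cloud(d,z["K"],z["T"])
    hsv=cv2.cvtColor(im,cv2.COLOR_RGB2HSV).astype(int); h,s,v=hsv[...,0],hsv[...,1],hsv[...,2]
    red=((h<8)|(h>172))&(s>110)&(v>80)&(d>0)
    m=red&(abs(P[...,0]-.488)<.04)&(abs(P[...,1]-.235)<.04)&(P[...,2]>.03)&(P[...,2]<.07)
    Q=P[m][:,:2]; (cx,cy),(w,hh),a=cv2.minAreaRect((Q*1000).astype(np.float32)); u,sv,vt=np.linalg.svd(Q-Q.mean(0))
    print(n,"wing",m.sum(),Q.mean(0),(cx,cy,w,hh,a),np.degrees(np.arctan2(vt[0,1],vt[0,0])))
    t=red&(abs(P[...,2]-.06)<.008)&(abs(P[...,1]+.12)<.09)&(abs(P[...,0]-.48)<.09)
    k,l,st,c=cv2.connectedComponentsWithStats(t.astype(np.uint8))
    for i in range(1,k): print("mark",st[i,4],c[i],P[l==i].mean(0).round(4))
    # tall things
    hi=(d>0)&(P[...,0]>.2)&(P[...,0]<.75)&(P[...,1]>-.3)&(P[...,1]<.5)&(P[...,2]>.1)
    g=np.histogram2d(P[hi][:,0],P[hi][:,1],bins=[np.arange(.2,.76,.05),np.arange(-.3,.51,.05)])[0].astype(int); print(g)
    b=(d>0)&(abs(P[...,0]-.56)<.15)&(abs(P[...,1]-.22)<.13)&(P[...,2]>.015)&(P[...,2]<.1)
    print(np.histogram2d(P[b][:,0],P[b][:,1],bins=[np.arange(.4,.7,.025),np.arange(.08,.36,.025)])[0].astype(int))
```

```text
scene0 wing 165 [0.48150239 0.24063511] (484.31695556640625, 235.74464416503906, 24.626537322998047, 39.95095443725586, 29.164663314819336) 147.2332204361142
[[   0    0    0    0    0    0    0    0    0    0    0    0    0    0
   349 1201]
 [   0    0    0    0    0    0    0    0    0    0    0    0    0    0
     0  408]
 [   0    0    0    0    0    0    0    0    0    0    0    0    0    0
     0    0]
 [   0    0    0    0    0    0    0    0    0    0    0    0    0    0
     0    0]
 [   0    0    0    0    0    0    0    0    0    0    0    0    0    0
     0    0]
 [   0    0    0    0    0    0    0    0    0    0    0    0    0    0
     0    0]
 [   0    0    0    0    0    0    0    0    0    0    0    0  253  651
   702  920]
 [   0    0    0    0   15   20    0  117  218  693    0    0  203  528
   620  709]
 [   0   54   98  122  127  327  585  596  533 1605    0    0   82  751
  5313 4483]
 [   0   42   78   54   10   19  156  101  112 1477    0    0   40    6
   591  300]
 [   0   20   37    0    0    2  101  107   99 1361    0    0    0    0
     0    0]]
[[  0 
[... 1422 characters left out ...]
  456  259]
 [   0  476  280  303  218 1688  179  116  113   74    0    0    0 1495
   134    0]
 [   0  425  548  623   93 1356  445   69  100   58    0    0    0 1459
   139    0]]
[[  7   0   0   0   0   0   0   0   0   0   0]
 [  0   0   0   0   0   0   0   0   0   0   0]
 [  0   0   0   0   0  28  42   1   0   0   0]
 [  0  10   3   0   9 110  48   0   0  29  16]
 [ 18 135   6   0   0  44  12   1   0 131  75]
 [ 21 132   5   0   0   0   0   0   0 168  56]
 [  0  13   5   0   0   0   0   0   0 163  48]
 [ 10  39  36  23   0  43 117  32   2 135  46]
 [ 13  13   8   0   0   4   2  17   4  53  24]
 [  0   0   0   0   0   0   0   0   0   0   0]
 [  0   0   0   0   0   0   0   0   0   0   0]]
```

>>> {"name": "move_arm", "arguments": {
  "increments": [
    [[4,-3.7,-0.8],[0,0,-0.03],8],
    [[8,-7.4,-1.6],[0,0,-0.06],7],
    [[12,-11,-2.5],[0,0,-0.09],6],
    [[16,-14.8,-3.4],[0,0,-0.12],6],
    [[20,-18.5,-4.2],[0,0,-0.15],6],
    [[24,-22.2,-5],[0,0,-0.175],6],
    [[26.1,-24.1,-5.5],[0,0,-0.175],6],
    [[26.1,-24.1,-5.5],[0,0,-0.175],6]
  ]
}}

```text
clock: 0.95
eef_pos: [0.4866, 0.2302, 0.1993]
tool_rot: [0.305, 0.952, -0.001, -0.0]
ft_force: [-0.6, 0.6, 0.6]
opening: 0.0597
gripper_force: 0.0
```

```bash
cat >> h.py <<'E'
def wing(n):
    z=np.load(f"pics/{n}.npz"); im,d=z["im"],z["d"]; P=cloud(d,z["K"],z["T"])
    hsv=cv2.cvtColor(im,cv2.COLOR_RGB2HSV).astype(int); h,s,v=hsv[...,0],hsv[...,1],hsv[...,2]
    red=((h<8)|(h>172))&(s>110)&(v>60)&(d>0)
    m=red&(P[...,2]>.052)&(P[...,2]<.075)&(abs(P[...,0]-.484)<.05)&(abs(P[...,1]-.234)<.05)
    Q=P[m]; u,sv,vt=np.linalg.svd(Q[:,:2]-Q[:,:2].mean(0))
    print("top pts",m.sum(),Q.mean(0),np.degrees(np.arctan2(vt[0,1],vt[0,0])),cv2.minAreaRect((Q[:,:2]*1000).astype(np.float32)))
E
python3 - <<'E'
from h import *
s=r.sense(); print(s["clock"],s["eef_pos"],R.from_quat(s["tool_rot"]).as_matrix()[:,0],s["qpos"])
shot("wrist","w1"); wing("w1")
E
```

```text
0.95 [0.48656718 0.23020839 0.19925051] [-8.13955130e-01  5.80927515e-01 -5.17707240e-04] [ 0.31840977  0.07887218  0.01830289  1.51210651 -0.0020195   0.93828021]
top pts 822 [0.48530211 0.23393489 0.05925022] -37.443190029223096 ((486.3822021484375, 233.45310974121094), (12.73590087890625, 39.304115295410156), 53.17397689819336)
```

View pics/w1.png

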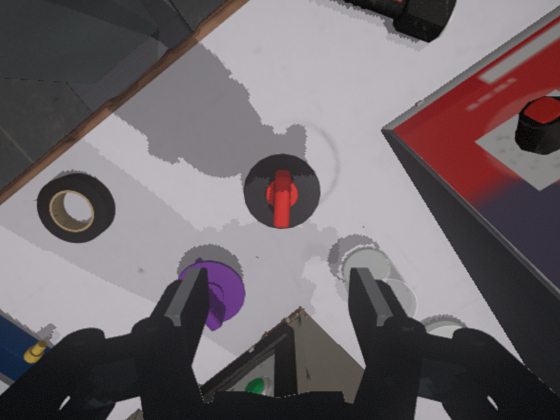

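The red plug's wing is at (282,198) and points nearly straight up the image. The purple decoy is at (212,290), the tape at (76,208), and a clear beaker at (375,280). The fit gives the wing centre at (0.486, 0.2335), yaw -37°, top at z = 0.059, which agrees with the sizes given.

>>> {"name": "move_arm", "arguments": {
  "increments": [
    [[0.1,0,-3],[0,0,-0.026],5],
    [[0.2,0,-6],[0,0,-0.026],4],
    [[0.2,0,-9],[0,0,-0.026],4],
    [[0.2,0,-9],[0,0,-0.026],4],
    [[0.2,0,-9],[0,0,-0.026],4]
  ]
}}

```text
clock: 1.5
eef_pos: [0.4848, 0.2349, 0.1112]
tool_rot: [0.314, 0.949, -0.0, -0.001]
ft_force: [-0.6, 0.5, 0.5]
opening: 0.04
gripper_force: 0.0
```

Run:
```python
from h import *
s=r.sense(); M=R.from_quat(s["tool_rot"]).as_matrix();print(s["eef_pos"],np.degrees(np.arctan2(M[1,0],M[0,0])),M[:,2],s["qd"])
shot("wrist","w2"); wing("w2")
```

```text
[0.48481787 0.23489016 0.11123116] 143.41880157705398 [-1.88482773e-03 -2.81665164e-04 -9.99998184e-01] [-0.00413864 -0.02200626  0.05268047 -0.00332034 -0.00340639 -0.00133689]
top pts 1671 [0.48463004 0.23432583 0.05913556] -37.81214937520296 ((486.2742004394531, 233.27456665039062), (12.641448020935059, 40.299476623535156), 52.72614669799805)
```

>>> {"name": "move_arm", "arguments": {
  "increments": [
    [[0.1,-0.1,-2],[0,0,-0.01],3.5],
    [[0.1,-0.1,-4],[0,0,-0.01],3.5],
    [[0.1,-0.1,-5.1],[0,0,-0.01],3],
    [[0.1,-0.1,-5.1],[0,0,-0.01],2],
    [[0.1,-0.1,-5.1],[0,0,-0.01],0.5],
    [[0.1,-0.1,-5.1],[0,0,-0.01],0.5],
    [[0.1,-0.1,-5.1],[0,0,-0.01],0.5],
    [[0.1,-0.1,-5.1],[0,0,-0.01],0.5]
  ]
}}

```text
clock: 2.35
eef_pos: [0.4877, 0.2335, 0.0614]
tool_rot: [0.319, 0.948, 0.001, 0.001]
ft_force: [-0.0, -0.7, 1.3]
opening: 0.0105
gripper_force: 60.3
```

Run:
```python
from h import *
for n in ["side0","scene0"]:
    z=np.load(f"pics/{n}.npz"); im,d=z["im"],z["d"]; P=cloud(d,z["K"],z["T"])
    pl=(d>0)&(abs(P[...,2]-.06)<.006)&(abs(P[...,1]+.12)<.1)&(abs(P[...,0]-.475)<.1)
    print(n,pl.sum(),cv2.minAreaRect((P[pl][:,:2]*1000).astype(np.float32)))
    i=im.astype(int); t=pl&(i[...,0]-i[...,1]>30)
    k,l,st,c=cv2.connectedComponentsWithStats(t.astype(np.uint8))
    for j in range(1,k): print("mark",st[j,4],c[j],P[l==j].mean(0).round(4))
```

```text
side0 1677 ((473.56842041015625, -123.24150085449219), (117.98744201660156, 124.12415313720703), 11.482595443725586)
mark 4 [275.5 233. ] [ 0.5168 -0.1134  0.0629]
mark 5 [234. 240.] [ 0.4276 -0.131   0.0628]
scene0 2 ((466.119873046875, -61.04462432861328), (1.1612085103988647, 0.0), 115.37967681884766)
```

>>> {"name": "move_arm", "arguments": {
  "increments": [
    [[0,0,2],[0,0,0],0.5],
    [[0,0,5],[0,0,0],0.5],
    [[0,0,9],[0,0,0],0.5],
    [[0,0,13],[0,0,0],0.5],
    [[0,0,13],[0,0,0],0.5]
  ]
}}

```text
clock: 2.85
eef_pos: [0.4907, 0.2344, 0.1978]
tool_rot: [0.319, 0.948, 0.004, 0.005]
ft_force: [1.2, 0.8, -1.4]
opening: 0.0109
gripper_force: 60.1
```

>>> {"name": "move_arm", "arguments": {
  "increments": [
    [[-0.2,-4,0],[0,0,0.14],0.5],
    [[-0.5,-8.5,0],[0,0,0.28],0.5],
    [[-0.8,-13,0],[0,0,0.42],0.5],
    [[-1.1,-17.5,0],[0,0,0.56],0.5],
    [[-1.3,-22,0],[0,0,0.7],0.5],
    [[-1.5,-26.4,0],[0,0,0.845],0.5],
    [[-1.5,-26.4,0],[0,0,0.845],0.5],
    [[-1.5,-26.4,0],[0,0,0.845],0.5]
  ]
}}

```text
clock: 3.65
eef_pos: [0.4714, -0.0324, 0.1893]
tool_rot: [-0.095, 0.995, 0.0, -0.001]
ft_force: [-0.8, 1.4, -3.4]
opening: 0.0105
gripper_force: 60.2
```

Run:
```python
from h import *
s=r.sense(); M=R.from_quat(s["tool_rot"]).as_matrix();print(s["eef_pos"],np.degrees(np.arctan2(M[1,0],M[0,0])),M[:,2],s["qpos"])
shot("wrist","w3"); shot("side","s3")
```

```text
[ 0.47137504 -0.03241014  0.18928767] -169.04134930017523 [-1.56390307e-03  1.73583507e-04 -9.99998762e-01] [-2.10619307e-01 -9.21633627e-02 -1.71615012e-01  1.49291031e+00
 -1.57210680e-04 -4.01883368e-01]
```

View pics/w3.png

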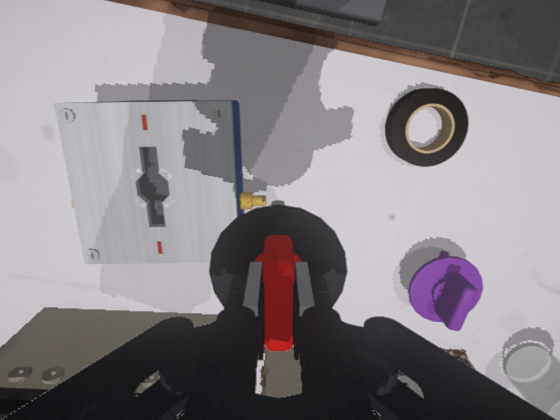

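The wrist view shows the slot centred at (153,187), with red marks at (144,122) and (159,248). The wing sits squarely between the pads, with the flange around (278,265).

Run:
```python
from h import *
z=np.load("pics/w3.npz"); im,d,K,T=z["im"],z["d"],z["K"],z["T"]; P=cloud(d,K,T); i=im.astype(int)
v,u=np.mgrid[:420,:560]
pl=(d>0)&(abs(P[...,2]-.06)<.008)&(u<236)&(v<262)
print("plate z",np.median(P[pl][:,2])); zc=np.median(P[pl][:,2])
def ray(uv,h):
    c=np.array([(uv[0]-K[0,2])/K[0,0],-(uv[1]-K[1,2])/K[1,1],-1]); g=T[:3,:3]@c; return T[:3,3]+g*(h-T[2,3])/g[2]
red=(i[...,0]-i[...,1]>50)&(u<236)&(v<262)
k,l,st,c=cv2.connectedComponentsWithStats(red.astype(np.uint8)); M=[]
for j in range(1,k):
    if st[j,4]>15: p=ray(c[j],.06); M.append(p); print("mark",st[j,4],c[j],p.round(4),P[l==j].mean(0).round(4))
M=np.array(M)
print("mid",M.mean(0), np.degrees(np.arctan2(*(M[-1]-M[0])[1::-1])))
g=cv2.cvtColor(im,cv2.COLOR_RGB2GRAY); hole=((g<110)&(u>125)&(u<180)&(v>140)&(v<232)).astype(np.uint8)
k,l,st,c=cv2.connectedComponentsWithStats(hole); j=1+st[1:,4].argmax()
Q=np.array([ray((a,b),.06)[:2] for b,a in np.argwhere(l==j)]); print("hole",st[j],Q.mean(0),cv2.minAreaRect((Q*1000).astype(np.float32)))
# plate rect
Q=P[pl][:,:2]; print("plate",cv2.minAreaRect((Q[::3]*1000).astype(np.float32)))
s=r.sense(); m=(i[...,0]>120)&(i[...,1]<60)&(u>255)&(u<305)&(v>225)&(v<355)&(d>0)
Tt=np.eye(4); Rm=R.from_quat(s["tool_rot"]).as_matrix(); L=(P[m]-s["eef_pos"])@Rm
print("wing in tool",L.min(0),L.max(0)); top=L[L[:,2]<np.percentile(L[:,2],2)+.004]
print(len(top),cv2.minAreaRect((top[:,:2]*1000).astype(np.float32)),top.mean(0)); Q=top[:,:2]-top[:,:2].mean(0); vt=np.linalg.svd(Q)[2]; print(np.degrees(np.arctan2(vt[0,1],vt[0,0])))
f=(g<60)&(d>0)&(v<275)&(v>205)&(u>205)&(u<350); L=(P[f]-s["eef_pos"])@Rm; f2=L[abs(L[:,2]-np.median(L[:,2]))<.006]
print("flange",np.median(L[:,2]),cv2.minEnclosingCircle((f2[:,:2]*1000).astype(np.float32)))
```

```text
plate z 0.05992028875920244
mark 59 [143.94915254 122.11864407] [ 0.4285 -0.1318  0.06  ] [ 0.4285 -0.1316  0.0604]
mark 42 [159.23809524 247.45238095] [ 0.5171 -0.1136  0.06  ] [ 0.5168 -0.1135  0.0605]
mid [ 0.47279297 -0.12269511  0.06      ] 11.574962502767654
hole [ 136  147   33   80 1559] [ 0.47168619 -0.1227557 ] ((472.4814453125, -122.62283325195312), (57.183048248291016, 21.857282638549805), 12.501133918762207)
plate ((472.19195556640625, -122.8862533569336), (115.63133239746094, 116.56792449951172), 11.409117698669434)
wing in tool [-0.01858118 -0.00761252  0.00031744] [0.02102698 0.00602174 0.02891951]
540 ((1.2226486206054688, -2.1685099601745605), (39.614227294921875, 10.732182502746582), 0.2900103032588959) [ 0.00021479 -0.0009628   0.0021242 ]
-175.41998123650643
flange 0.03153267009309294 ((2.1288223266601562, -2.501373767852783), 31.03809928894043)
```

>>> {"name": "move_arm", "arguments": {
  "increments": [
    [[0.1,-3,0],[0,0,0.01],0.5],
    [[0.2,-6,0],[0,0,0.01],0.5],
    [[0.2,-8.9,0],[0,0,0.01],0.5],
    [[0.2,-8.9,-2],[0,0,0.01],0.5],
    [[0.2,-8.9,-4],[0,0,0.01],0.5],
    [[0.2,-8.9,-5.5],[0,0,0.01],0.5],
    [[0.2,-8.9,-5.5],[0,0,0.01],0.5],
    [[0.2,-8.9,-5.5],[0,0,0.01],0.5]
  ]
}}

```text
clock: 4.55
eef_pos: [0.474, -0.1186, 0.1351]
tool_rot: [-0.103, 0.995, 0.0, -0.0]
ft_force: [0.7, -0.2, -2.7]
opening: 0.0107
gripper_force: 60.2
```

Run:
```python
from h import *
s=r.sense(); M=R.from_quat(s["tool_rot"]).as_matrix();print(s["eef_pos"],np.degrees(np.arctan2(M[1,0],M[0,0])),M[:,2],s["ft_force"],s["moment"])
im,_,_,_=shot("side","s4"); shot("wrist","w4")
c=cv2.resize(im[170:280,200:310,::-1],(560,560),interpolation=cv2.INTER_CUBIC); cv2.imwrite("pics/s4c.png",c)
```

```text
[ 0.47402356 -0.11855219  0.13507983] -168.1582572554207 [-8.96055509e-04  6.26262990e-04 -9.99999402e-01] [ 0.73776889 -0.15211852 -2.72173638] [ 0.0007391  -0.01852043 -0.02721023]
```

View pics/s4c.png

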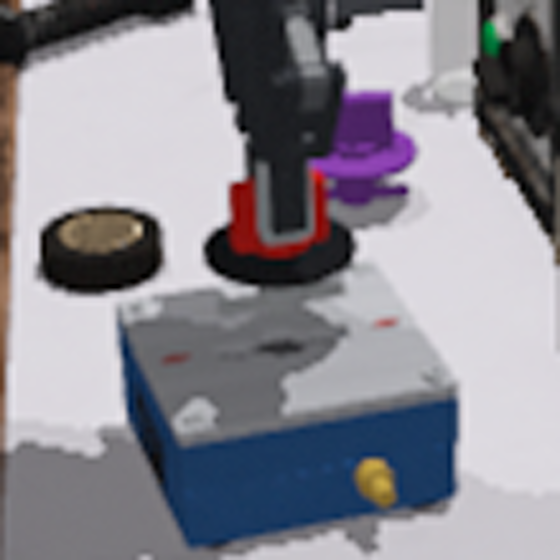

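>>> {"name": "move_arm", "arguments": {
  "increments": [
    [[0,-0.2,-0.5],[0,0,0],0.5],
    [[0,-0.2,-0.8],[0,0,0],0.5],
    [[0,-0.2,-0.8],[0,0,0],0.5]
  ]
}}

```text
clock: 4.95
eef_pos: [0.4738, -0.1217, 0.127]
tool_rot: [-0.102, 0.995, 0.0, -0.0]
ft_force: [-0.6, 0.2, -2.6]
opening: 0.0106
gripper_force: 60.2
```

>>> {"name": "move_arm", "arguments": {
  "increments": [
    [[0,0,-0.4],[0,0,0],0.5],
    [[0,0,-0.8],[0,0,0],0.5],
    [[0,0,-1.1],[0,0,0],0.5],
    [[0,0,-1.1],[0,0,0],0.5]
  ]
}}

```text
clock: 5.35
eef_pos: [0.4735, -0.1216, 0.1154]
tool_rot: [-0.102, 0.995, 0.0, -0.001]
ft_force: [-0.6, 0.1, -2.9]
opening: 0.0111
gripper_force: 60.2
```

>>> {"name": "move_arm", "arguments": {
  "increments": [
    [[0,0,-0.3],[0,0,0],0.5],
    [[0,0,-0.6],[0,0,0],0.5],
    [[0,0,-0.9],[0,0,0],0.5],
    [[0,0,-0.9],[0,0,0],0.5]
  ]
}}

```text
clock: 5.75
eef_pos: [0.4738, -0.1217, 0.1067]
tool_rot: [-0.102, 0.995, 0.0, -0.0]
ft_force: [0.1, -0.2, -2.3]
opening: 0.0104
gripper_force: 60.3
```

>>> {"name": "move_arm", "arguments": {
  "increments": [
    [[0,0,-0.2],[0,0,0],0.5],
    [[0,0,-0.4],[0,0,0],0.5],
    [[0,0,-0.4],[0,0,0],0.5]
  ]
}}

```text
clock: 6.05
eef_pos: [0.4739, -0.1218, 0.103]
tool_rot: [-0.102, 0.995, -0.0, -0.0]
ft_force: [-0.8, -0.5, -2.9]
opening: 0.0109
gripper_force: 60.1
```

>>> {"name": "move_arm", "arguments": {
  "increments": [
    [[0,0,-0.1],[0,0,0],0.5],
    [[0,0,-0.2],[0,0,0],0.5],
    [[0,0,-0.2],[0,0,0],0.5]
  ]
}}

```text
clock: 6.35
eef_pos: [0.4741, -0.1219, 0.1027]
tool_rot: [-0.102, 0.995, -0.0, 0.0]
ft_force: [-2.8, 1.0, 5.5]
opening: 0.0105
gripper_force: 61.4
```

>>> {"name": "move_arm", "arguments": {
  "increments": [
    [[0,0,0],[0,0,-0.1],0.5],
    [[0,0,0],[0,0,-0.2],0.5],
    [[0,0,0],[0,0,-0.2],0.5]
  ]
}}

```text
clock: 6.65
eef_pos: [0.4739, -0.1217, 0.1027]
tool_rot: [-0.002, 1.0, -0.0, 0.0]
ft_force: [-3.4, 0.4, 5.8]
opening: 0.0107
gripper_force: 61.3
```

>>> {"name": "move_arm", "arguments": {
  "increments": [
    [[0,0,0],[0,0,-0.1],0.5],
    [[0,0,0],[0,0,-0.2],0.5],
    [[0,0,0],[0,0,-0.3],0.5],
    [[0,0,0],[0,0,-0.4],0.5],
    [[0,0,0],[0,0,-0.4],0.5]
  ]
}}

```text
clock: 7.15
eef_pos: [0.4736, -0.1216, 0.1027]
tool_rot: [0.197, 0.98, -0.0, -0.0]
ft_force: [-5.2, 1.0, 6.3]
opening: 0.0105
gripper_force: 61.4
```

```bash
python3 -c "
from h import *
s=r.sense();print(s['moment'],s['ft_force'],s['eef_pos'],s['qpos'])"
```

```text
[ 0.10764333  1.02013329 -0.11251617] [-5.24564253  1.0110569   6.30780678] [ 0.47355566 -0.12162585  0.10266387] [-3.88381602e-01 -2.22926631e-02 -2.78108592e-01  1.31552262e+00
 -4.69335188e-04  8.15532684e-03]
```

>>> {"name": "move_arm", "arguments": {
  "increments": [
    [[-0.1,0,0],[0,0,-0.05],0.5],
    [[-0.1,0,0],[0,0,-0.1],0.5],
    [[-0.1,0,0],[0,0,-0.15],0.5],
    [[-0.1,0,0],[0,0,-0.15],0.5]
  ]
}}

```text
clock: 7.55
eef_pos: [0.4733, -0.1217, 0.1024]
tool_rot: [0.269, 0.963, 0.0, 0.0]
ft_force: [-3.0, 0.9, 5.0]
opening: 0.0103
gripper_force: 61.3
```

>>> {"name": "move_arm", "arguments": {
  "increments": [
    [[0,0,0],[0,0,-0.04],0.5],
    [[0,0,0],[0,0,-0.08],0.5],
    [[0,0,0],[0,0,-0.12],0.5],
    [[0,0,0],[0,0,-0.12],0.5]
  ]
}}

```text
clock: 7.95
eef_pos: [0.4733, -0.1219, 0.101]
tool_rot: [0.326, 0.945, -0.0, 0.0]
ft_force: [-1.2, -0.9, -2.2]
opening: 0.0108
gripper_force: 60.4
```

The force on the ledge vanished and the tool sank 1.5 mm, so the pin has found the notches at about 50°. I'll press it down now.

>>> {"name": "move_arm", "arguments": {
  "increments": [
    [[0,0,-0.1],[0,0,0],0.5],
    [[0,0,-0.2],[0,0,0],0.5],
    [[0,0,-0.3],[0,0,0],0.5],
    [[0,0,-0.3],[0,0,0],0.5]
  ]
}}

```text
clock: 8.35
eef_pos: [0.4727, -0.122, 0.0977]
tool_rot: [0.326, 0.945, -0.0, -0.0]
ft_force: [-0.3, -2.4, -2.7]
opening: 0.0109
gripper_force: 60.2
```

>>> {"name": "move_arm", "arguments": {
  "increments": [
    [[0,0,-0.1],[0,0,0],0.5],
    [[0,0,-0.2],[0,0,0],0.5],
    [[0,0,-0.3],[0,0,0],0.5],
    [[0,0,-0.3],[0,0,0],0.5]
  ]
}}

```text
clock: 8.75
eef_pos: [0.4727, -0.122, 0.0965]
tool_rot: [0.326, 0.945, -0.0, -0.0]
ft_force: [-5.0, -2.1, 5.5]
opening: 0.011
gripper_force: 61.2
```

```bash
python3 -c "
from h import *
s=r.sense();print(s['moment'],s['ft_force'],s['eef_pos'])"
```

```text
[-0.48270078  1.08021234 -0.08621836] [-5.03169489 -2.05069866  5.49034566] [ 0.47273242 -0.12204438  0.09651953]
```

>>> {"name": "move_arm", "arguments": {
  "increments": [
    [[-0.05,0,-0.1],[0,0,0],0.5],
    [[-0.05,0,-0.15],[0,0,0],0.5],
    [[-0.05,0,-0.15],[0,0,0],0.5]
  ]
}}

```text
clock: 9.05
eef_pos: [0.4727, -0.1221, 0.0965]
tool_rot: [0.326, 0.945, -0.0, 0.001]
ft_force: [-5.9, -2.0, 10.2]
opening: 0.0108
gripper_force: 62.1
```

>>> {"name": "move_arm", "arguments": {
  "increments": [
    [[0,0,0.3],[0,0,0],0.5],
    [[0,0,0.3],[0,0,0],1.5],
    [[0,0,0.3],[0,0,0],3],
    [[0,0,0.3],[0,0,0],4],
    [[0,0,1],[0,0,0],4],
    [[0,0,4],[0,0,0],4],
    [[0,0,8],[0,0,0],4],
    [[0,0,12],[0,0,0],4]
  ]
}}

```text
clock: 9.85
eef_pos: [0.4722, -0.1213, 0.215]
tool_rot: [0.326, 0.945, 0.0, -0.0]
ft_force: [0.2, -0.6, 0.3]
opening: 0.04
gripper_force: 0.0
```

>>> {"name": "move_arm", "arguments": {
  "increments": [
    [[0,0,0],[0,0,0],4],
    [[0,0,0],[0,0,0],4]
  ]
}}

```text
clock: 10.05
eef_pos: [0.4737, -0.122, 0.2158]
tool_rot: [0.326, 0.945, 0.0, 0.002]
ft_force: [0.3, -0.7, 0.8]
opening: 0.0398
gripper_force: 0.0
```

Run:
```python
from h import *
im,d,K,T=shot("wrist","w5"); P=cloud(d,K,T)
x=np.hypot(P[...,0]-.4725,P[...,1]+.1227); g=im.max(-1)
fl=(d>0)&(x<.031)&(x>.022)&(P[...,2]<.08); pl=(d>0)&(x>.038)&(x<.05)
print("flange z",np.percentile(P[fl][:,2],[10,50,90]),"plate",np.median(P[pl][:,2]))
red=(im[...,0].astype(int)-im[...,1]>70)&(x<.03)&(P[...,2]>.08)&(d>0); print("wing top",np.percentile(P[red][:,2],[50,95]),P[red].mean(0))
fa=np.arctan2(P[...,1]+.1227,P[...,0]-.4725)
print([round(float(np.median(P[fl&(abs(fa-a)<.5)][:,2])),4) if (fl&(abs(fa-a)<.5)).any() else None for a in (-2,-1,0,1,2,3)]); print(r.sense()["ft_force"])
```

```text
flange z [0.0640302  0.06488351 0.06576586] plate 0.2477525723166555
wing top [0.09464404 0.09582505] [ 0.47124882 -0.12090108  0.09445609]
[0.0649, 0.0648, 0.065, 0.0649, 0.0649, 0.0648]
[-0.10471825 -0.05893813 -0.67632403]
```

View pics/w5.png

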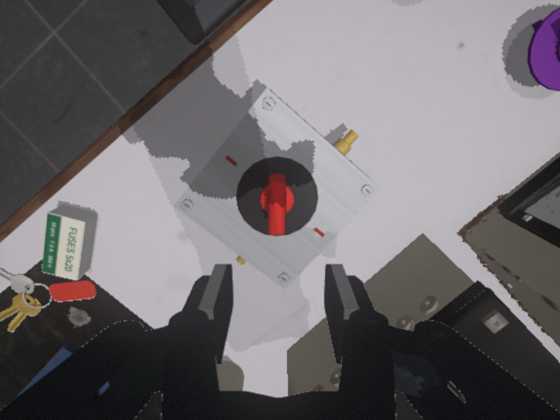

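The plug sits level at (277,197). The flange top is at z = 0.065 (5 mm flange on the 60 mm plate), so it is flush, with the wing turned about 50° from the marks. The gripper is clear.

```bash
python3 -c "
from plant import r
print(r.job_done())"
```

```text
the job is handed in; nothing more can be done
None
```

The red-winged plug is locked in the trap's notches about 50° clockwise of the slots, flange flush on the top plate, let go, and handed in at about 10 s; pressing stayed near 13 N and I touched nothing else.

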